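Bolt the die chest and scan its label

TASK

Lock up and log the die chest: push the bolt on its lid by its upright knob fully home into the steel keeper at the end of the chest, which draws the red shutter off the label, then take the yellow scanner and hold it steady for two seconds with its amber window about 11 cm from the label, square on and aimed at the label's middle. Then stand the scanner upright back on the middle of its blue mat and leave it there. Do not touch the chest or bolt with the scanner, and leave the other tools lying where they are.

Things in the scene. Friction and masses are not known exactly. Their poses are not given: they have to be found in the camera images.
- chest: low blue die chest with grey lid, 180 (x) x 240 (y) x 72 mm high (lid 186 x 246), fixed; origin under its centre, x towards its hinges (the back), y along its length, z up. On the lid: the sloped label holder and, in front of it, the bolt; a steel keeper at the +y end takes the bolt's tip.
- bolt (a joint): travel of the steel bolt along the chest's +y axis, in m: 0 fully drawn (unlocked), 0.050 fully home against its stop (locked). It starts drawn and stays where it is left (about 2 N to slide). A red shutter plate rides on it and hides the label until the bolt is home.
- bolt_knob (a point): centre of the top of the bolt's upright knob: steel post 14 mm in diameter, black cap 18 mm in diameter; knob top 127 mm above the table, bolt bar 82 mm. It moves with the bolt, at x = -58 mm, y = 5 mm + travel in the chest's frame. The shutter's near edge is 20 mm from the knob's axis in y, but at x above -30 mm except for a low link plate (top 85 mm above the table).
- label: white bar-striped label, 44 (its y) x 32 mm (its z), on a sloped plate on the lid, facing up and to the chest's front; origin at the middle of its face, 105 mm above the table, at (0, -40) mm in the chest's frame. Its x axis points into the plate, 50 degrees below horizontal towards the chest's back: a scanner square on looks along it. The shutter slides 4 to 7 mm above its face.
- scanner: yellow and black pistol scanner standing on its foot, 0.25 to 0.5 kg; origin under the centre of its foot, x forward (aim side), z up. Foot 80 x 64 x 14 mm; handle 36 x 30 mm, 14 to 87 mm high; yellow head 44 mm wide (y), from x = -40 to 55 mm, 85 to 125 mm high: grip it across its width from above at about x = 5 mm.
- scanner_window: amber window on the scanner's nose, 32 x 22 mm, in a housing 42 mm wide, 32 mm high and 30 mm long behind it; origin at the middle of the window, at (60, 0, 90) mm in the scanner's frame; its x axis is the aiming direction, 50 degrees below the scanner's forward axis; its y is the scanner's y.
- scanner_mat: blue mat 140 x 130 mm, 6 mm thick, fixed to the table; origin under its centre
- rack: fixed punch rack, 150 (x) x 55 (y) x 150 mm high, between the chest and the mat; origin under its centre
- punch: steel gooseneck punch lying down, about 100 x 100 mm, 30 mm high; leave alone; origin under its thick end
- gauge: brass bevel gauge in front of the chest, 145 mm long along its y (from -65 to 80 mm), 22 mm wide, 20 mm high; leave alone
- clamp_a: black tool clamp beside the blue mat, 56 x 30 mm, 115 mm high; leave alone; origin under its centre
- clamp_b: black tool clamp on the mat's other side, same size; leave alone
- pad: orange urethane pad on the chest's lid behind the label, 34 x 100 x 14 mm; leave alone; origin under its centre
- can: green can, 56 mm in diameter, 130 mm high; leave alone; origin under its centre
Not all that is in view belongs to the job. Of the things shaped like the scanner, the yellow one is meant.

How it is judged:
On the way, in this order (a step that is already met when the one before it is completed fails the run):
1. the bolt is pushed home: within 4 mm of its stop (value of joint bolt above 0.046 m), for 0.2 s.
2. scanner still (under 20 mm/s, 0.15 rad/s) for 1.8 s, window 80 to 140 mm from the label, aiming line within 14 mm of its middle each way and 0.3 rad of square on (value of joint bolt above 0.046 m and x of label in the frame of scanner_window between 0.08 and 0.14 m and y of label in the frame of scanner_window between -0.014 and 0.014 m and z of label in the frame of scanner_window between -0.014 and 0.014 m and angle between the x axis of scanner_window and the x axis of label, either way round below 0.3 rad and linear speed of scanner below 0.02 m/s and angular speed of scanner below 0.15 rad/s), for 1.8 s.
At the end, for the whole second after the job is handed in: The bolt is within 4 mm of fully home; the scanner stands upright (within 0.1 rad) and still on the blue mat, its foot's centre within 30 mm of the mat's centre (value of joint bolt above 0.046 m and horizontal distance between scanner and scanner_mat below 0.03 m and height (world z) of scanner below 0.01 m and angle between scanner's own z axis and vertical below 0.1 rad and linear speed of scanner below 0.01 m/s); the robot touches nothing.
It fails at once if the scanner touches the chest, its label or its bolt with more than 2 N (contact force between scanner and chest above 2 N).
It fails at once if the punch, gauge, pad, can or a clamp is moved by more than 20 mm (distance of any of punch, gauge, clamp_a, clamp_b, pad, can from where it was at the start of the episode above 0.02 m).
It also fails if it takes over 69 s, if anything falls off the work surface, if the arm or the gripper's body presses on something with over 40 N, if the wrist force passes 120 N, or if a joint passes its speed limit or range.

ROBOT

A 6-joint arm with a two-finger parallel gripper is mounted at the origin on the work surface. World frame = base frame: x ahead of the robot, y to its left, z up, the work surface at z = 0. Lengths are in m, angles in rad, forces in N, time in s.
With the tool pointing down it reaches from about 0.15 to 0.775 m from the base axis. Payload 6.1 kg.
Tool frame: the origin (TCP) lies midway between the tips of the shut fingers; the grasp point (between the pads) lies 19 mm behind it; z points along the fingers, y is the line along which they close (so a half turn about z gives the same grasp; the last joint's range is limited). The gripper opens to 85 mm and grips with 20 to 120 N. Pads are 22 mm wide; open, the fingers measure 114 mm over their backs; the gripper's body (76 mm by 85 mm) begins 54 mm behind the grasp point. The pads swing forward as they close: fully open they stand 13 mm farther back than shut.
Start: joints at [1.195, 0.126, -0.04, 1.405, 0, 1.571], TCP at [0.193, 0.488, 0.231] pointing down, gripper open.
Joint ranges: [-2.72, 2.72], [-0.95, 1.95], [-1.27, 1.35], [-1.78, 2.02], [-1.46, 1.47], [-3.14, 3.14]. Speed limits (rad/s): [2.39, 2.39, 3.01, 3.14, 3.14, 3.14].

INTERFACE

Orientations are given as a unit quaternion [x, y, z, w].
In Python, from station import read_state, capture, calibration, job_done gives the robot as it stands.
- The arm moves only by the tool arm_command, never from a script. Its argument "rows" is a list that holds one entry, the list of rows, each a list of 7 numbers: the shift along the tool's x, y, z each as a share of 0.025 m, from -1 to 1, then the turn, a rotation vector about the tool's x, y, z each as a share of 0.08 rad, from -1 to 1, then the opening, from 0 (shut) to 1 (fully open). A call has 1 to 10 rows; each row shifts and turns the commanded pose from where the row before left it, along the tool's axes as they then stand; what a row does not reach is not made up. A row lasts 1/8 s, in which the tool goes at most 62.5 mm and 10.7 degrees, less where a joint would pass 70% of its speed; a pose out of reach is approached as far as the arm can. A call with a number of a shift or a turn outside -1 to 1 is refused whole. A call with a gripper value outside its range is refused whole. The fingers move at their own pace and stop on an object; the grip force is fixed at half the most. Time passes only in rows, so rows that do not move let the fingers close. It gives the time, the measured TCP pose, the force, the opening and the grip force at its end, in the units of the state.
- read_state(): the state, without advancing time (a new reading comes with each control period).
- capture(name): name is "side" or "top" or "wrist"; returns the picture (384x512x3 uint8, red, green, blue); there is no depth.
- calibration(name): a dict with "camera_matrix" (3x3 intrinsics, pixels), "origin" and "rotation" of the camera in the world; the wrist camera has in their place "mount" (4x4, takes a point from camera to tool coordinates, whose origin is the TCP and whose axes are the flange's). Camera axes: x right, y up, looking along -z (the intrinsics and any distortion apply to the point x, -y, -z); pixel columns grow to the right and rows downward; lengths in m; the calibration is good to about 2 mm. The wrist camera is an equidistant fisheye: a pixel r from the principal point sees the ray r / f radians off the axis. A picture is of the moment at which its call begins: read the wrist's pose just before it. calibration takes no time and is no camera call.
- job_done(): hands the job in; it is judged then, once.
The state is a dict: "time_s": time; "joint_positions": joint angles; "qvel": joint speeds; "effort": joint torques, N m; "ee_pos": TCP position; "tool_rot": TCP orientation; "force": force on the tool from outside, world axes, zero at the start; "torque": the same for the moment, N m; "width": finger opening in m; "grip_force": force on a finger pad.
Only numpy, scipy, OpenCV 4.12 (cv2) and the standard library are available. Lean on these libraries where they do the work, as an engineer would, in place of code of your own. Each camera call takes 0.05 s, during which the arm holds its last target. There are 200 camera calls.

## Working session

There is one attempt and no reset: what is moved stays moved. The work goes in short steps, Python scripts to look and compute and a tool call to move; the robot and the scene stay as the last step left them, time stands still between calls to the robot, and variables do not carry over. Pictures are saved under pics/ and viewed, at most 10 in all, crops included, and the job is handed in when it is done.

Besides the shell and the picture viewer there is one more tool, called after ">>>" in YAML: its name, and indented under it one key for each argument. arm_command: Moves the arm, as the interface text tells. Its arguments: {"type":"object","properties":{"rows":{"type":"array","items":{"type":"array","items":{"type":"array","items":{"type":"number"}}}}},"required":["rows"]}

```bash
mkdir -p pics; python3 - <<'E'
from station import *
import cv2,numpy as np
np.set_printoptions(precision=4,suppress=True)
s=read_state();print(s['time_s'],s['ee_pos'],s['tool_rot'],s['width'])
ims=[]
for n in('side','top'):
    im=capture(n);cv2.imwrite(f'pics/{n}0.png',im[...,::-1])
    c=calibration(n);print(n,c)
print(calibration('wrist'))
E
```

```text
0.0 [0.1925 0.488  0.2305] [ 0.1868  0.9824 -0.0008 -0.0001] 0.08535958432392719
side {'camera_matrix': array([[447.1554,   0.    , 252.8201],
       [  0.    , 447.1554, 190.1492],
       [  0.    ,   0.    ,   1.    ]]), 'origin': array([ 0.4107, -0.8473,  0.9188]), 'rotation': array([ 0.4168, -0.035 , -0.0539,  0.9067])}
top {'camera_matrix': array([[376.5262,   0.    , 250.8827],
       [  0.    , 376.5262, 192.6935],
       [  0.    ,   0.    ,   1.    ]]), 'origin': array([0.4408, 0.0845, 1.1175]), 'rotation': array([-0.0273,  0.0454,  0.7147, -0.6974])}
{'camera_matrix': array([[297.3186,   0.    , 259.316 ],
       [  0.    , 297.3186, 188.8566],
       [  0.    ,   0.    ,   1.    ]]), 'mount': array([[-0.0012,  0.9626,  0.2708,  0.0691],
       [ 1.    ,  0.001 ,  0.0009, -0.0004],
       [ 0.0006,  0.2708, -0.9626, -0.1431],
       [ 0.    ,  0.    ,  0.    ,  1.    ]])}
```

View pics/top0.png

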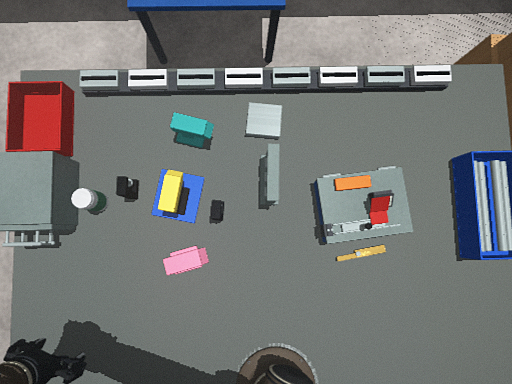

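View pics/side0.png

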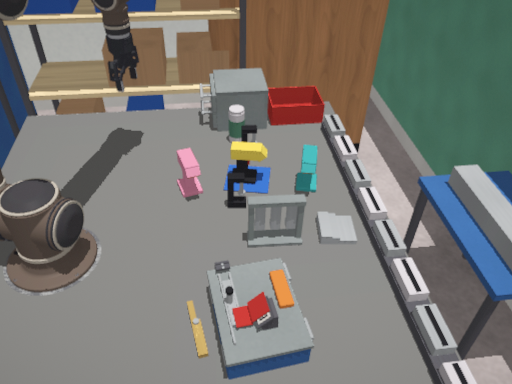

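Top view: chest at about (362,205), knob (367,227), mat and yellow scanner (175,193), rack (270,175). Side view: knob (229,291), scanner (248,153). Next I'll take closer crops.

```bash
cat > h.py <<'E'
import cv2,numpy as np
from scipy.spatial.transform import Rotation as R
from station import *
np.set_printoptions(precision=4,suppress=True)
def ray(n,px):
    c=calibration(n);K=c['camera_matrix']
    d=np.linalg.inv(K)@[px[0],px[1],1]; d=np.array([d[0],-d[1],-d[2]])
    return np.array(c['origin']),R.from_quat(c['rotation']).apply(d)
def plane(n,px,z):
    o,d=ray(n,px); return o+d*(z-o[2])/d[2]
def proj(n,p):
    c=calibration(n); q=R.from_quat(c['rotation']).inv().apply(np.array(p)-c['origin'])
    q=c['camera_matrix']@[q[0],-q[1],-q[2]]; return q[:2]/q[2]
def tri(pa,pb,a='top',b='side'):
    o,d=ray(a,pa);p,e=ray(b,pb); t=np.linalg.lstsq(np.c_[d,-e],p-o,rcond=None)[0]
    x,y=o+d*t[0],p+e*t[1]; return (x+y)/2,np.linalg.norm(x-y)
def hsv(n,k=0): return cv2.cvtColor(cv2.imread(f'pics/{n}{k}.png'),cv2.COLOR_BGR2HSV)
def blob(n,k,lo,hi,box):
    m=cv2.inRange(hsv(n,k),np.array(lo),np.array(hi)); x0,y0,x1,y1=box
    z=np.zeros_like(m); z[y0:y1,x0:x1]=m[y0:y1,x0:x1]
    c=max(cv2.findContours(z,cv2.RETR_EXTERNAL,cv2.CHAIN_APPROX_NONE)[0],key=cv2.contourArea)
    M=cv2.moments(c); return c,(M['m10']/M['m00'],M['m01']/M['m00'])
E
python3 - <<'E'
from h import *
def crop(n,x,y,w,h,W,H): return cv2.resize(cv2.imread(f'pics/{n}0.png')[y:y+h,x:x+w],(W,H),interpolation=cv2.INTER_CUBIC)
a=np.hstack([crop('top',310,160,110,90,400,327),crop('top',110,160,110,90,400,327)])
b=np.hstack([crop('side',200,255,115,78,400,272),crop('side',215,95,115,78+40,400,272)[:272]])
cv2.imwrite('pics/crop.png',np.vstack([a,b]))
c,m=blob('top',0,(105,150,80),(125,255,255),(140,160,215,230));
r=cv2.minAreaRect(c);print('mat',r,[plane('top',p,.006) for p in cv2.boxPoints(r)],plane('top',r[0],.006))
c,m=blob('top',0,(20,150,80),(34,255,255),(140,160,215,230));r=cv2.minAreaRect(c);print('yel',r,m,[plane('top',p,.125) for p in cv2.boxPoints(r)])
c,m=blob('side',0,(105,150,80),(125,255,255),(215,155,280,200));
hull=cv2.approxPolyDP(cv2.convexHull(c),2,True)[:,0];print('matside',[(p,plane('side',p,.006)) for p in hull])
for n in('top','side'):
  try:
    c,m=blob(n,0,(0,180,80),(4,255,255),(310,160,420,250) if n=='top' else (200,270,310,340));print(n,'red',m,cv2.boundingRect(c))
  except Exception as e: print(e)
E
```

```text
mat ((177.46571350097656, 195.55776977539062), (43.63304901123047, 47.37181091308594), 12.264774322509766) [array([0.4991, 0.3487, 0.006 ]), array([0.636 , 0.3192, 0.006 ]), array([0.6053, 0.1932, 0.006 ]), array([0.4689, 0.2244, 0.006 ])] [0.5519 0.2715 0.006 ]
yel ((173.21690368652344, 191.09539794921875), (16.308185577392578, 41.87986373901367), 3.1798300743103027) (175.6422764227642, 181.8861788617886) [array([0.4987, 0.2871, 0.125 ]), array([0.6095, 0.2807, 0.125 ]), array([0.6061, 0.2377, 0.125 ]), array([0.4953, 0.2446, 0.125 ])]
matside [(array([269, 168], dtype=int32), array([0.6312, 0.3158, 0.006 ])), (array([267, 191], dtype=int32), array([0.6067, 0.2   , 0.006 ])), (array([246, 191], dtype=int32), array([0.5412, 0.207 , 0.006 ])), (array([244, 183], dtype=int32), array([0.5394, 0.2466, 0.006 ])), (array([248, 166], dtype=int32), array([0.5627, 0.3339, 0.006 ]))]
top red (378.9498341625207, 209.70729684908787) (370, 196, 20, 28)
side red (250.84125636672326, 310.9541595925297) (233, 293, 36, 34)
```

View pics/crop.png

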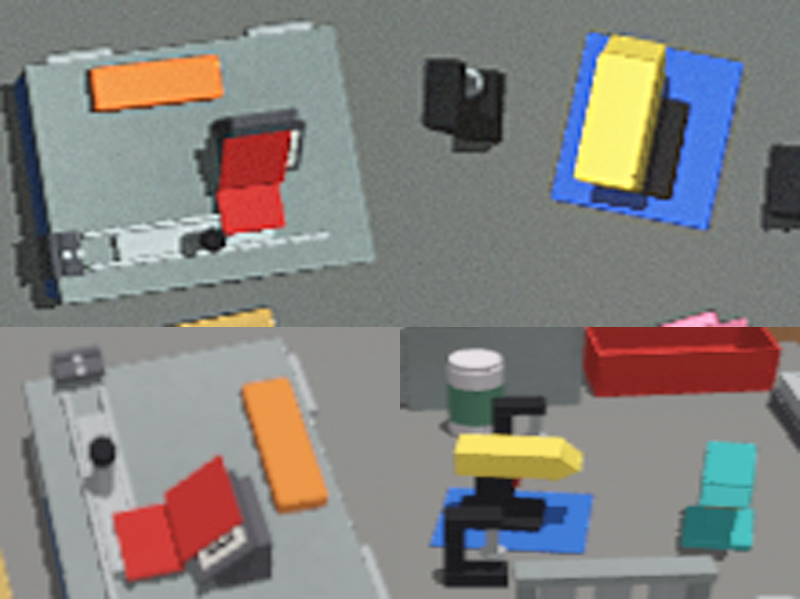

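The crop shows the chest with the knob at top px (368.3,225.7) and side px (229.6,290.4). The keeper is at its left (+y) end, and the scanner's nose points up in the image (+x).

```bash
python3 - <<'E'
from h import *
f=400/110
T=lambda u,v:(310+u/f-.4,160+v/f-.4)
S=lambda u,v:(110+(u-400)/f-.4,160+v/f-.4)
print('knob',tri(T(212,239),(200+103/3.478,255+123/3.487)),plane('top',T(212,239),.127))
L=[plane('top',T(*p),.072)[:2] for p in((27,66),(336,27),(375,262),(62,305))];L=np.array(L);print('lid',L,L.mean(0))
e=[L[0]-L[1],L[3]-L[2]];print('y axis',[np.degrees(np.arctan2(-v[0],v[1])) for v in e],[np.linalg.norm(v) for v in e])
e=[L[0]-L[3],L[1]-L[2]];print('x axis',[np.degrees(np.arctan2(v[1],v[0])) for v in e],[np.linalg.norm(v) for v in e])
H=np.array([plane('top',S(*p),.125)[:2] for p in((576,183),(638,191),(665,58),(607,50))]);print('head',H,H.mean(0))
for v in(H[3]-H[0],H[2]-H[1]):print(np.degrees(np.arctan2(v[1],v[0])),np.linalg.norm(v))
M=np.array([[.4991,.3487],[.636,.3192],[.6053,.1932],[.4689,.2244]])
print('clampA',plane('top',(128,187),.115),'clampB',plane('top',(217,211),.115),'rack',[plane('top',p,.15) for p in((268,145),(279,145),(277,200),(262,206))])
print('can',plane('top',(85,198),.13))
E
```

```text
knob (array([ 0.4501, -0.2511,  0.1214]), np.float64(0.002118889028486382)) [ 0.449  -0.2492  0.127 ]
lid [[ 0.5865 -0.1311]
 [ 0.6118 -0.3749]
 [ 0.4287 -0.3928]
 [ 0.4024 -0.1498]] [ 0.5073 -0.2621]
y axis [np.float64(5.927318070238957), np.float64(6.1722225192320765)] [np.float64(0.2450882661375509), np.float64(0.24441490135848093)]
x axis [np.float64(5.790156417876702), np.float64(5.578984602539208)] [np.float64(0.185025500150227), np.float64(0.18398364890142166)]
head [[0.5033 0.3025]
 [0.4965 0.258 ]
 [0.593  0.2379]
 [0.5998 0.28  ]] [0.5481 0.2696]
-13.136536063163634 0.09907410924980778
-11.761267277133815 0.09859127247136157
clampA [0.5669 0.384  0.115 ] clampB [0.4973 0.1488 0.115 ] rack [array([0.6651, 0.0103, 0.15  ]), array([ 0.6645, -0.0186,  0.15  ]), array([ 0.5199, -0.0086,  0.15  ]), array([0.5054, 0.0306, 0.15  ])]
can [0.5387 0.4905 0.13  ]
```

>>> arm_command:
  rows:
    - [[0, 0, 0, 0, 0, -1, 0.55], [0, 0, 0, 0, 0, -1, 0.55], [0, 0, 0, 0, 0, -1, 0.55], [0, 0, 0, 0, 0, -1, 0.55], [0, 0, 0, 0, 0, -1, 0.55], [0, 0, 0, 0, 0, -0.96, 0.55]]

```text
time_s: 0.85
ee_pos: [0.1926, 0.4881, 0.2308]
tool_rot: [-0.052, 0.999, -0.0, -0.0]
force: [0.2, 0.7, 0.1]
width: 0.0464
grip_force: 0.0
```

>>> arm_command:
  rows:
    - [[-0.24, -1, 0, 0, 0, 0, 0.55], [-0.24, -1, 0, 0, 0, 0, 0.55], [-0.24, -1, 0, 0, 0, 0, 0.55], [-0.24, -1, 0, 0, 0, 0, 0.55], [-0.24, -1, 0, 0, 0, 0, 0.55], [-0.24, -1, 0, 0, 0, 0, 0.55], [-0.24, -1, 0, 0, 0, 0, 0.55], [-0.24, -1, 0, 0, 0, 0, 0.55], [-0.24, -1, 0, 0, 0, 0, 0.55], [-0.24, -1, 0, 0, 0, 0, 0.55]]

```text
time_s: 2.1
ee_pos: [0.2776, 0.2447, 0.231]
tool_rot: [-0.051, 0.999, -0.0, -0.0]
force: [0.3, 0.7, -0.7]
width: 0.0468
grip_force: 0.0
```

>>> arm_command:
  rows:
    - [[-0.24, -1, 0, 0, 0, 0, 0.55], [-0.24, -1, 0, 0, 0, 0, 0.55], [-0.24, -1, 0, 0, 0, 0, 0.55], [-0.24, -1, 0, 0, 0, 0, 0.55], [-0.24, -1, 0, 0, 0, 0, 0.55], [-0.24, -1, 0, 0, 0, 0, 0.55], [-0.24, -1, 0, 0, 0, 0, 0.55], [-0.24, -1, 0, 0, 0, 0, 0.55], [-0.24, -1, 0, 0, 0, 0, 0.55], [-0.24, -1, 0, 0, 0, 0, 0.55]]

```text
time_s: 3.35
ee_pos: [0.3624, 0.0021, 0.231]
tool_rot: [-0.05, 0.999, 0.0, -0.0]
force: [0.6, -0.1, 0.5]
width: 0.0468
grip_force: 0.0
```

>>> arm_command:
  rows:
    - [[-0.24, -1, 0, 0, 0, 0, 0.55], [-0.24, -1, 0, 0, 0, 0, 0.55], [-0.24, -1, 0, 0, 0, 0, 0.55], [-0.24, -1, 0, 0, 0, 0, 0.55], [-0.24, -1, 0, 0, 0, 0, 0.55], [-0.24, -1, 0, 0, 0, 0, 0.55], [-0.24, -1, 0, 0, 0, 0, 0.55], [-0.24, -1, 0, 0, 0, 0, 0.55], [-0.24, -1, 0, 0, 0, 0, 0.55], [0, 0, 0, 0, 0, 0, 0.55]]

```text
time_s: 4.6
ee_pos: [0.4389, -0.2164, 0.2305]
tool_rot: [-0.05, 0.999, 0.0, -0.001]
force: [-0.1, 0.0, 0.1]
width: 0.0467
grip_force: 0.0
```

```bash
cat >> h.py <<'E'
def to(p,yaw=None):
    "tool-frame shift (shares of .025) to world point p; tool z turn (shares of .08) so tool y has direction yaw deg"
    s=read_state();q=R.from_quat(s['tool_rot'])
    print('t',s['time_s'],'tcp',s['ee_pos'],'shift rows',q.inv().apply(np.array(p)-s['ee_pos'])/.025,'w',s['width'],'F',s['force'])
    y=q.apply([0,1,0]);z=q.apply([0,0,1]);print('yaw',np.degrees(np.arctan2(y[1],y[0])),'z',z)
    if yaw is not None:
        print('turn rows',R.from_euler('z',yaw,degrees=True).as_rotvec()[2]*0-(np.radians(yaw)-np.arctan2(y[1],y[0]))/.08)
def wpix(px,z):
    s=WS;m=np.array(calibration('wrist')['mount']);K=calibration('wrist')['camera_matrix']
    u=(np.array(px)-K[:2,2])/K[0,0];r=np.hypot(*u);d=np.r_[u/r*np.sin(r),np.cos(r)];d=np.array([d[0],-d[1],-d[2]])
    q=R.from_quat(s['tool_rot']);o=q.apply(m[:3,3])+s['ee_pos'];d=q.apply(m[:3,:3]@d);return o+d*(z-o[2])/d[2]
E
python3 - <<'E'
from h import *;import h
to([.449,-.2505,.099],95.85)
im=capture('wrist');cv2.imwrite('pics/wrist0.png',cv2.resize(im[...,::-1],None,fx=1.5,fy=1.5))
E
```

```text
t 4.6 tcp [ 0.4389 -0.2164  0.2305] shift rows [-0.2713 -1.4027  5.2574] w 0.04667884404355674 F [-0.1222  0.0206  0.0652]
yaw 95.67981553630015 z [-0.0013  0.0006 -1.    ]
turn rows -0.03712849034128718
```

View pics/wrist0.png

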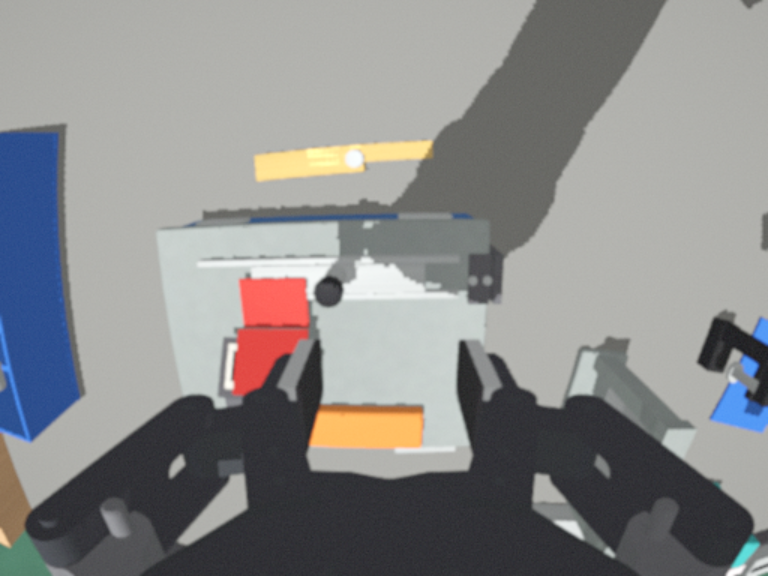

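The wrist view shows the knob at (219,194) in original pixels, the red shutter to its left and the keeper on the right.

```bash
python3 - <<'E'
from h import *;import h
h.WS=read_state()
k=wpix((328/1.5,291/1.5),.127);print(k)
# lid corners in wrist view (front-left, front-right), keeper centre
print([wpix((a/1.5,b/1.5),.072) for a,b in((159,230),(489,220))],wpix((484/1.5,275/1.5),.1))
E
```

```text
[ 0.4467 -0.2505  0.127 ]
[array([ 0.4296, -0.3897,  0.072 ]), array([ 0.4018, -0.1499,  0.072 ])] [ 0.4345 -0.1546  0.1   ]
```

>>> arm_command:
  rows:
    - [[-0.23, -0.7, 0, 0, 0, 0, 0.55], [0, -0.7, 0, 0, 0, 0, 0.55], [0, 0, 0.9, 0, 0, 0, 0.55], [0, 0, 0.9, 0, 0, 0, 0.55], [0, 0, 0.9, 0, 0, 0, 0.55], [0, 0, 0.9, 0, 0, 0, 0.55], [0, 0, 0.9, 0, 0, 0, 0.55], [0, 0, 0.8, 0, 0, 0, 0.55], [0, 0, 0, 0, 0, 0, 0.55]]

```text
time_s: 5.78
ee_pos: [0.4471, -0.2496, 0.0974]
tool_rot: [-0.05, 0.999, 0.001, -0.001]
force: [-1.1, -0.7, 0.8]
width: 0.0472
grip_force: 0.0
```

>>> arm_command:
  rows:
    - [[0, 0, 0, 0, 0, 0, 0.1], [0, 0, 0, 0, 0, 0, 0.1], [0, 0, 0, 0, 0, 0, 0.1], [0, 0, 0, 0, 0, 0, 0.1], [0, 0, 0, 0, 0, 0, 0.1], [0, 0, 0, 0, 0, 0, 0.1]]

```text
time_s: 6.52
ee_pos: [0.4488, -0.2503, 0.1]
tool_rot: [-0.05, 0.999, -0.001, 0.001]
force: [-0.4, -0.8, 6.6]
width: 0.0156
grip_force: 58.5
```

```bash
python3 - <<'E'
from h import *
to([.4438,-.2133,.099],95.85)
E
```

```text
t 6.525 tcp [ 0.4488 -0.2503  0.1   ] shift rows [0.0482 1.4911 0.039 ] w 0.015619662675357825 F [-0.4413 -0.8361  6.5624]
yaw 95.78187283899763 z [ 0.0018 -0.0017 -1.    ]
turn rows -0.01486304086909529
```

>>> arm_command:
  rows:
    - [[0, 0.25, 0, 0, 0, 0, 0.1], [0, 0.25, 0, 0, 0, 0, 0.1], [0, 0.25, 0, 0, 0, 0, 0.1], [0, 0.25, 0, 0, 0, 0, 0.1], [0, 0.25, 0, 0, 0, 0, 0.1], [0, 0.15, 0, 0, 0, 0, 0.1], [0, 0, 0, 0, 0, 0, 0.1]]

```text
time_s: 7.4
ee_pos: [0.4448, -0.2151, 0.1001]
tool_rot: [-0.051, 0.999, -0.001, 0.001]
force: [-3.4, 0.5, 8.2]
width: 0.0154
grip_force: 58.6
```

```bash
python3 - <<'E'
from h import *
to([.4438,-.2133,.099],95.85)
E
```

```text
t 7.4 tcp [ 0.4448 -0.2151  0.1001] shift rows [0.0338 0.0746 0.042 ] w 0.015392104672659132 F [-3.3654  0.4672  8.1866]
yaw 95.79837746442624 z [ 0.0012 -0.0014 -1.    ]
turn rows -0.01126229017487379
```

Push on in small increments until the stop gives a force.

>>> arm_command:
  rows:
    - [[0, 0.08, 0, 0, 0, 0, 0.1], [0, 0.08, 0, 0, 0, 0, 0.1], [0, 0, 0, 0, 0, 0, 0.1]]

```text
time_s: 7.78
ee_pos: [0.4446, -0.2133, 0.1001]
tool_rot: [-0.05, 0.999, -0.003, 0.0]
force: [-2.3, -9.0, 4.5]
width: 0.0157
grip_force: 58.6
```

>>> arm_command:
  rows:
    - [[0, 0.06, 0, 0, 0, 0, 0.1], [0, 0.06, 0, 0, 0, 0, 0.1], [0, 0, 0, 0, 0, 0, 0.1]]

```text
time_s: 8.15
ee_pos: [0.4446, -0.2132, 0.1001]
tool_rot: [-0.049, 0.999, -0.006, 0.0]
force: [-1.6, -20.0, 0.2]
width: 0.0161
grip_force: 58.5
```

>>> arm_command:
  rows:
    - [[0, -0.13, 0, 0, 0, 0, 0.1], [0, 0, 0, 0, 0, 0, 0.6], [0, 0, 0, 0, 0, 0, 0.6], [0, 0, 0, 0, 0, 0, 0.6], [0, 0, -1, 0, 0, 0, 0.6], [0, 0, -1, 0, 0, 0, 0.6], [0, 0, -1, 0, 0, 0, 0.6], [0, 0, -1, 0, 0, 0, 1], [0, 0, -1, 0, 0, 0, 1], [0, 0, -0.5, 0, 0, 0, 1]]

```text
time_s: 9.4
ee_pos: [0.4447, -0.211, 0.2375]
tool_rot: [-0.051, 0.999, -0.0, 0.001]
force: [0.3, 0.3, 0.4]
width: 0.0858
grip_force: 0.0
```

```bash
python3 - <<'E'
from h import *;import h
to([.5457,.2701,.235],77.5)
im=capture('top');cv2.imwrite('pics/top1.png',im[...,::-1])
h.WS=read_state();im=capture('wrist');cv2.imwrite('pics/wrist1.png',cv2.resize(im[...,::-1],None,fx=1.5,fy=1.5))
E
```

```text
t 9.4 tcp [ 0.4447 -0.211   0.2375] shift rows [-5.9692 18.736   0.0965] w 0.08578213849849418 F [0.3256 0.3037 0.3517]
yaw 95.81020254443884 z [ 0.0014 -0.0005 -1.    ]
turn rows 3.9946665138437614
```

View pics/wrist1.png

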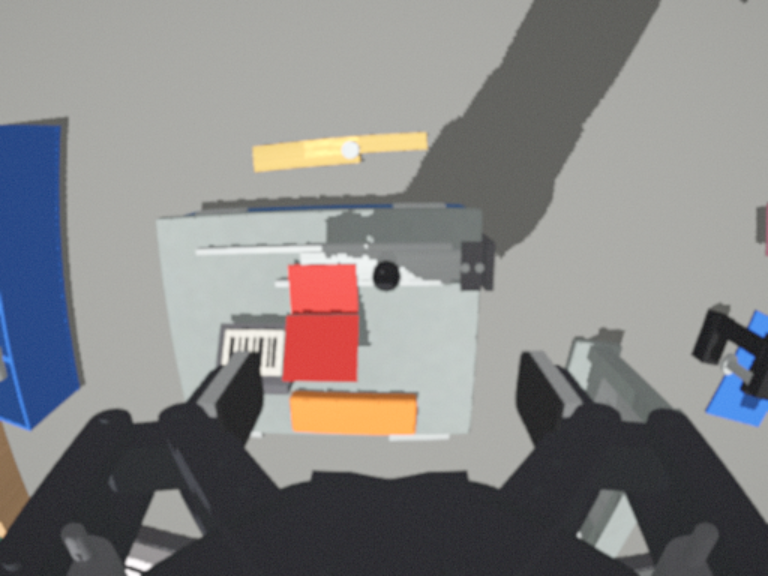

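The label is uncovered at (253,353)/1.5 px and the bolt is home. Next I'll move to the scanner.

>>> arm_command:
  rows:
    - [[-0.3, 0.94, 0, 0, 0, 0, 1], [-0.3, 0.94, 0, 0, 0, 0, 1], [-0.3, 0.94, 0, 0, 0, 0, 1], [-0.3, 0.94, 0, 0, 0, 0, 1], [-0.3, 0.94, 0, 0, 0, 0, 1], [-0.3, 0.94, 0, 0, 0, 0, 1], [-0.3, 0.94, 0, 0, 0, 0, 1], [-0.3, 0.94, 0, 0, 0, 0, 1], [-0.3, 0.94, 0, 0, 0, 0, 1], [-0.3, 0.94, 0, 0, 0, 0, 1]]

```text
time_s: 10.75
ee_pos: [0.4948, 0.0311, 0.2349]
tool_rot: [-0.051, 0.999, 0.0, -0.001]
force: [0.1, 0.2, -0.5]
width: 0.0855
grip_force: 0.0
```

>>> arm_command:
  rows:
    - [[-0.3, 0.94, 0, 0, 0, 0, 1], [-0.3, 0.94, 0, 0, 0, 0, 1], [-0.3, 0.94, 0, 0, 0, 0, 1], [-0.3, 0.94, 0, 0, 0, 0, 1], [-0.3, 0.94, 0, 0, 0, 0, 1], [-0.3, 0.94, 0, 0, 0, 0, 1], [-0.3, 0.94, 0, 0, 0, 0, 1], [-0.3, 0.94, 0, 0, 0, 0, 1], [-0.3, 0.94, 0, 0, 0, 0, 1], [-0.2, 0.9, 0, 0, 0, 0, 1]]

```text
time_s: 12.0
ee_pos: [0.5439, 0.2718, 0.2359]
tool_rot: [-0.05, 0.999, -0.0, -0.0]
force: [0.2, -0.4, 0.4]
width: 0.0853
grip_force: 0.0
```

>>> arm_command:
  rows:
    - [[0, 0, 0, 0, 0, 1, 1], [0, 0, 0, 0, 0, 1, 1], [0, 0, 0, 0, 0, 1, 1], [0, 0, 0, 0, 0, 1, 1], [0, 0, 0, 0, 0, 0, 1]]

```text
time_s: 12.62
ee_pos: [0.5438, 0.271, 0.2362]
tool_rot: [0.109, 0.994, -0.0, -0.0]
force: [0.2, 0.7, 0.5]
width: 0.0856
grip_force: 0.0
```

```bash
python3 - <<'E'
from h import *;import h
to([.5457,.2701,.089],77.5)
im=capture('wrist');cv2.imwrite('pics/wrist2.png',cv2.resize(im[...,::-1],None,fx=1.5,fy=1.5))
E
```

```text
t 12.625 tcp [0.5438 0.271  0.2362] shift rows [-0.0839 -0.0169  5.8881] w 0.08555224249722444 F [0.2026 0.7062 0.4633]
yaw 77.51256093998805 z [-0.0001 -0.     -1.    ]
turn rows 0.0027403719992102893
```

View pics/wrist2.png

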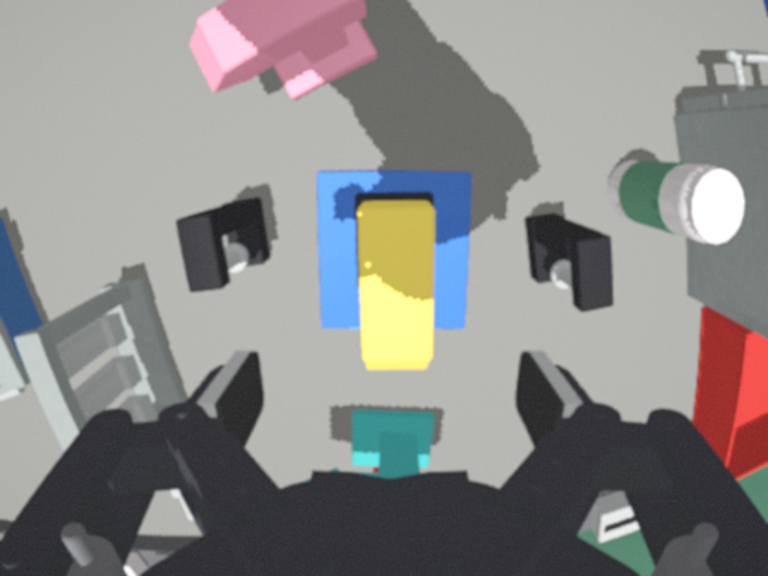

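The yellow head is square between the fingers: rear corners (358,203) and (434,203), nose end at about v=368. I'll refine its pose by ray casting.

```bash
python3 - <<'E'
from h import *;import h
h.WS=read_state();w=lambda u,v,z:wpix((u/1.5,v/1.5),z)
a,b=w(358,202,.125),w(434,202,.125);c,d=w(362,350,.125),w(433,350,.125)
print(a,b,c,d)
for p,q in((a,c),(b,d)):v=q-p;print(np.degrees(np.arctan2(v[1],v[0])))
m=(a+b)/2;ax=np.array([np.cos(-.218),np.sin(-.218),0]);print('grip pt from rear',m+.045*ax)
print('mat',np.mean([w(318,171,.006),w(470,172,.006),w(465,327,.006),w(321,327,.006)],0))
E
```

```text
[0.495 0.263 0.125] [0.5043 0.3054 0.125 ] [0.5844 0.244  0.125 ] [0.5941 0.2873 0.125 ]
-11.993313998723545
-11.387786506463945
grip pt from rear [0.5436 0.2745 0.125 ]
mat [0.552  0.2724 0.006 ]
```

>>> arm_command:
  rows:
    - [[-0.04, 0.03, 1, 0, 0, 0, 1], [0, 0, 1, 0, 0, 0, 1], [0, 0, 1, 0, 0, 0, 1], [0, 0, 1, 0, 0, 0, 1], [0, 0, 1, 0, 0, 0, 1], [0, 0, 0.8, 0, 0, 0, 1], [0, 0, 0, 0, 0, 0, 1]]

```text
time_s: 13.55
ee_pos: [0.5438, 0.2706, 0.0897]
tool_rot: [0.109, 0.994, -0.001, -0.001]
force: [0.9, -0.0, 0.8]
width: 0.0852
grip_force: 0.0
```

>>> arm_command:
  rows:
    - [[0, 0, 0, 0, 0, 0, 0], [0, 0, 0, 0, 0, 0, 0], [0, 0, 0, 0, 0, 0, 0], [0, 0, 0, 0, 0, 0, 0], [0, 0, 0, 0, 0, 0, 0], [0, 0, 0, 0, 0, 0, 0], [0, 0, 0, 0, 0, 0, 0]]

```text
time_s: 14.42
ee_pos: [0.5458, 0.2718, 0.0927]
tool_rot: [0.109, 0.994, 0.001, 0.001]
force: [0.7, 3.5, 6.4]
width: 0.0432
grip_force: 61.9
```

```bash
python3 - <<'E'
from h import *
to([.5457,.2701,.29],77.5)
E
```

```text
t 14.425 tcp [0.5458 0.2718 0.0927] shift rows [-0.0277 -0.0458 -7.8929] w 0.04324630522728852 F [0.7237 3.5297 6.3646]
yaw 77.46993141232393 z [ 0.0025  0.0021 -1.    ]
turn rows -0.0065599482046513335
```

>>> arm_command:
  rows:
    - [[0, 0, -0.3, 0, 0, 0, 0], [0, 0, -0.6, 0, 0, 0, 0], [0, 0, -0.9, 0, 0, 0, 0], [0, 0, -1, 0, 0, 0, 0], [0, 0, -1, 0, 0, 0, 0], [0, 0, -1, 0, 0, 0, 0], [0, 0, -1, 0, 0, 0, 0], [0, 0, -1, 0, 0, 0, 0], [0, 0, -1, 0, 0, 0, 0], [0, 0, -0.5, 0, 0, 0, 0]]

```text
time_s: 15.68
ee_pos: [0.5449, 0.2707, 0.3006]
tool_rot: [0.109, 0.994, 0.0, 0.001]
force: [0.6, 0.1, -2.8]
width: 0.0433
grip_force: 61.3
```

```bash
python3 - <<'E'
from h import *
# scan pose: label from chest pose
C=np.array([.5073,-.2621]);a=np.radians(5.85);c,s=np.cos(a),np.sin(a)
lab=np.r_[C+np.array([[c,-s],[s,c]])@[0,-.04],.105]
d=np.array([np.cos(np.radians(50))*c,np.cos(np.radians(50))*s,-np.sin(np.radians(50))])
win=lab-.11*d;org=win-[.06*c,.06*s,.09];tcp=org+[.005*c,.005*s,.0867]
print(lab,win,org,tcp)
to([*tcp[:2],.31],95.85)
im=capture('side');cv2.imwrite('pics/side2.png',im[...,::-1])
o=read_state()['ee_pos']; x,y=proj('side',o).astype(int);print(x,y)
cv2.imwrite('pics/c2.png',cv2.resize(im[max(0,y-60):y+90,x-80:x+80,::-1],None,fx=3,fy=3,interpolation=cv2.INTER_CUBIC))
E
```

```text
[ 0.5114 -0.3019  0.105 ] [ 0.441  -0.3091  0.1893] [ 0.3814 -0.3152  0.0993] [ 0.3863 -0.3147  0.186 ]
t 15.675 tcp [0.5449 0.2707 0.3006] shift rows [  1.1001 -24.2348  -0.3923] w 0.043337931932398085 F [ 0.6255  0.0792 -2.7774]
yaw 77.44246540665688 z [ 0.0013  0.0003 -1.    ]
turn rows -4.0159010728574085
245 96
```

View pics/c2.png

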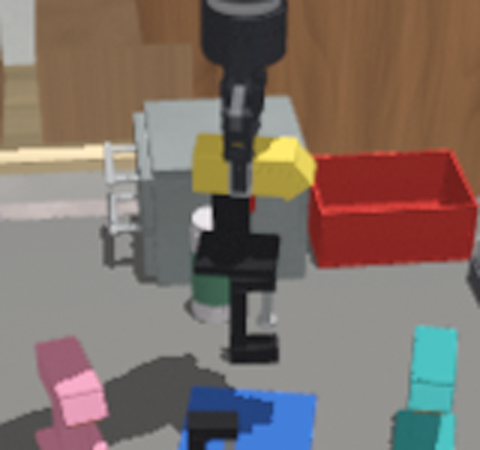

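The scanner is held upright, in crop centre, and clear of everything. I'll carry it over the rack to the chest.

>>> arm_command:
  rows:
    - [[0.04, -0.5, 0, 0, 0, 0, 0], [0.04, -1, 0, 0, 0, 0, 0], [0.04, -1, 0, 0, 0, 0, 0], [0.04, -1, 0, 0, 0, 0, 0], [0.04, -1, 0, 0, 0, 0, 0], [0.04, -1, 0, 0, 0, 0, 0], [0.04, -1, 0, 0, 0, 0, 0], [0.04, -1, 0, 0, 0, 0, 0], [0.04, -1, 0, 0, 0, 0, 0], [0.04, -1, 0, 0, 0, 0, 0]]

```text
time_s: 16.98
ee_pos: [0.4823, 0.0397, 0.2982]
tool_rot: [0.109, 0.994, -0.0, -0.0]
force: [0.2, 0.7, -2.5]
width: 0.0435
grip_force: 61.6
```

>>> arm_command:
  rows:
    - [[0.04, -1, 0, 0, 0, 0, 0], [0.04, -1, 0, 0, 0, 0, 0], [0.04, -1, 0, 0, 0, 0, 0], [0.04, -1, 0, 0, 0, 0, 0], [0.04, -1, 0, 0, 0, 0, 0], [0.04, -1, 0, 0, 0, 0, 0], [0.04, -1, 0, 0, 0, 0, 0], [0.04, -1, 0, 0, 0, 0, 0], [0.04, -1, 0, 0, 0, 0, 0], [0.04, -1, 0, 0, 0, 0, 0]]

```text
time_s: 18.23
ee_pos: [0.418, -0.2016, 0.2982]
tool_rot: [0.11, 0.994, 0.0, -0.0]
force: [0.3, -0.3, -3.3]
width: 0.0435
grip_force: 61.6
```

>>> arm_command:
  rows:
    - [[0.04, -1, 0, 0, 0, 0, 0], [0.04, -1, 0, 0, 0, 0, 0], [0.04, -1, 0, 0, 0, 0, 0], [0.04, -0.9, 0, 0, 0, 0, 0], [0, -0.7, 0, 0, 0, 0, 0], [0, 0, 0, 0, 0, -1, 0], [0, 0, 0, 0, 0, -1, 0], [0, 0, 0, 0, 0, -1, 0], [0, 0, 0, 0, 0, -1, 0], [0, 0, 0, 0, 0, 0, 0]]

```text
time_s: 19.48
ee_pos: [0.3901, -0.312, 0.2985]
tool_rot: [-0.05, 0.999, 0.0, -0.0]
force: [-0.1, 0.9, -4.0]
width: 0.0438
grip_force: 61.8
```

```bash
python3 - <<'E'
from h import *
to([.3863,-.3147,.186],95.85)
im=capture('side');cv2.imwrite('pics/side3.png',im[...,::-1])
im2=capture('top');cv2.imwrite('pics/top3.png',im2[...,::-1])
o=read_state()['ee_pos']
def cr(im,n):
    x,y=proj(n,o).astype(int);x0,y0=max(0,x-50),max(0,y-45);print(n,x0,y0)
    return cv2.resize(im[y0:y0+110,x0:x0+100,::-1],(400,440),interpolation=cv2.INTER_CUBIC)
cv2.imwrite('pics/c3.png',np.hstack([cr(im,'side'),cr(im2,'top')]))
E
```

```text
t 19.475 tcp [ 0.3901 -0.312   0.2985] shift rows [ 0.1597 -0.0935  4.5004] w 0.04376013265117689 F [-0.0758  0.9363 -4.0005]
yaw 95.73336097985562 z [-0.0004  0.0003 -1.    ]
turn rows -0.025446686722740974
side 147 215
top 374 205
```

View pics/c3.png

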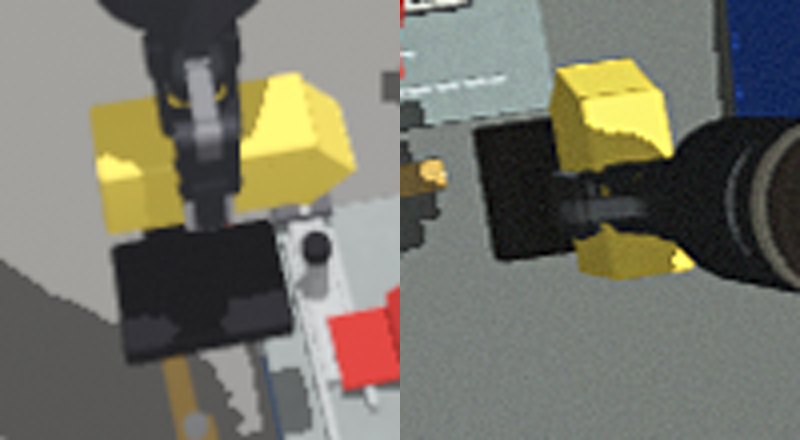

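The scanner is upright above the chest front. In the top crop, the head's front top edge runs from about (567,98) to (648,90). I'll check the grip offset from that.

```bash
python3 - <<'E'
from h import *
s=read_state();q=R.from_quat(s['tool_rot'])
P=[plane('top',(374+(u-400)/4-.4,205+v/4-.4),s['ee_pos'][2]+.0383) for u,v in((567,98),(648,90))]
print([-q.inv().apply(p-s['ee_pos']) for p in P])
h=hsv('top',1);
import h as H
H.WS=dict(ee_pos=np.array([.4447,-.211,.2375]),tool_rot=[-.051,.9987,0,.001])
print('label',wpix((253/1.5,354/1.5),.105))
E
```

```text
[array([ 0.0498, -0.0295,  0.0383]), array([0.0486, 0.0137, 0.0383])]
label [ 0.5141 -0.3002  0.105 ]
```

```bash
python3 - <<'E'
from h import *
s=read_state();q=R.from_quat(s['tool_rot'])
for z in(.0383,-.0017):
  for x in(.05,-.045):
    for y in(.022,-.022):
      p=proj('top',q.apply([-x,y,-z])+s['ee_pos']);print(z,x,y,(p-[374,205])*4+[400,0])
print('label tcp fix',proj('top',[.5114,-.3019,.105]))
E
```

```text
0.0383 0.05 0.022 [579.2993  94.2718]
0.0383 0.05 -0.022 [661.3733  83.7177]
0.0383 -0.045 0.022 [610.5185 277.9383]
0.0383 -0.045 -0.022 [693.5242 266.8706]
-0.0017 0.05 0.022 [545.1493  94.8986]
-0.0017 0.05 -0.022 [623.3446  84.8507]
-0.0017 -0.045 0.022 [574.4517 269.6219]
-0.0017 -0.045 -0.022 [653.4923 259.109 ]
label tcp fix [383.0907 201.9547]
```

The projected corners match the picture (right edge 661 against 665, rear corner 693,267), so the grip is as planned. I'll lower to the scan pose and hold.

>>> arm_command:
  rows:
    - [[0.12, -0.06, 0.4, 0, 0, 0, 0], [0, 0, 0.8, 0, 0, 0, 0], [0, 0, 0.8, 0, 0, 0, 0], [0, 0, 0.8, 0, 0, 0, 0], [0, 0, 0.8, 0, 0, 0, 0], [0, 0, 0.5, 0, 0, 0, 0], [0, 0, 0.4, 0, 0, 0, 0], [0, 0, 0, 0, 0, 0, 0]]

```text
time_s: 20.58
ee_pos: [0.3874, -0.3136, 0.1857]
tool_rot: [-0.05, 0.999, 0.0, -0.0]
force: [0.6, 0.4, -3.9]
width: 0.0431
grip_force: 61.8
```

>>> arm_command:
  rows:
    - [[0, 0, 0, 0, 0, 0, 0], [0, 0, 0, 0, 0, 0, 0], [0, 0, 0, 0, 0, 0, 0], [0, 0, 0, 0, 0, 0, 0], [0, 0, 0, 0, 0, 0, 0], [0, 0, 0, 0, 0, 0, 0], [0, 0, 0, 0, 0, 0, 0], [0, 0, 0, 0, 0, 0, 0], [0, 0, 0, 0, 0, 0, 0], [0, 0, 0, 0, 0, 0, 0]]

```text
time_s: 21.82
ee_pos: [0.3877, -0.3138, 0.1863]
tool_rot: [-0.05, 0.999, 0.0, -0.0]
force: [1.0, 0.5, -3.9]
width: 0.0437
grip_force: 61.8
```

```bash
python3 - <<'E'
from h import *
to([.3870,-.3142,.186],95.85)
im=capture('side');cv2.imwrite('pics/c4.png',cv2.resize(im[220:370,130:330,::-1],None,fx=4,fy=4,interpolation=cv2.INTER_CUBIC))
E
```

```text
t 21.825 tcp [ 0.3877 -0.3138  0.1863] shift rows [ 0.0281 -0.0131  0.012 ] w 0.04367590139800257 F [ 0.9623  0.5181 -3.9245]
yaw 95.78535202233945 z [-0.  0. -1.]
turn rows -0.01410400081165164
```

View pics/c4.png

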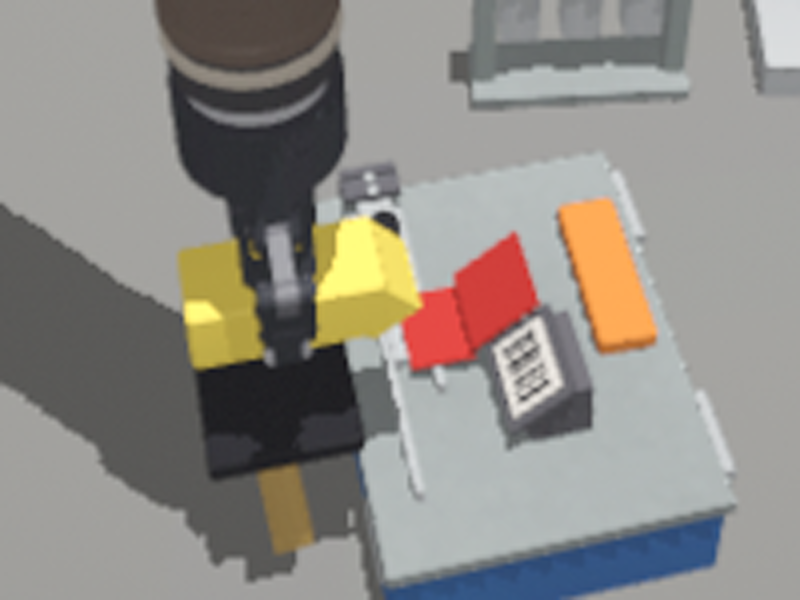

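>>> arm_command:
  rows:
    - [[0, 0, 0, 0, 0, 0, 0], [0, 0, 0, 0, 0, 0, 0], [0, 0, 0, 0, 0, 0, 0], [0, 0, 0, 0, 0, 0, 0], [0, 0, 0, 0, 0, 0, 0], [0, 0, 0, 0, 0, 0, 0], [0, 0, 0, 0, 0, 0, 0], [0, 0, 0, 0, 0, 0, 0], [0, 0, 0, 0, 0, 0, 0], [0, 0, 0, 0, 0, 0, 0]]

```text
time_s: 23.12
ee_pos: [0.3877, -0.3138, 0.1863]
tool_rot: [-0.05, 0.999, 0.0, -0.0]
force: [0.5, -0.1, -3.5]
width: 0.0433
grip_force: 61.8
```

The scanner faces the exposed label, which is centred at crop (530,370), i.e. side px (262.5,312.5). I'll check the aim against that.

```bash
python3 - <<'E'
from h import *
c,m=blob('top',1,(0,0,170),(180,60,255),(370,190,400,215));r=cv2.boundingRect(c);print(r,m)
lab=plane('side',(262.5-.4,312.5-.4),.105);lt=plane('top',m,.105);print(lab,lt,tri(m,(262.1,312.1)))
s=read_state();q=R.from_quat(s['tool_rot'])
org=s['ee_pos']+q.apply([.005,0,.0867]);B=np.c_[-q.apply([1,0,0]),q.apply([0,1,0]),[0,0,1]]
W=B@R.from_euler('y',50,degrees=True).as_matrix();w=org+B@[.06,0,.09]
for l in(lab,lt,[.5114,-.3019,.105]):print('in window',W.T@(l-w))
to([.5509,.2719,.3],77.5)
E
```

```text
(375, 196, 17, 12) (383.19256308100927, 201.1168658698539)
[ 0.5155 -0.303   0.105 ] [ 0.5137 -0.3023  0.105 ] (array([ 0.5147, -0.3026,  0.1044]), np.float64(0.001868454218390345))
in window [ 0.1119 -0.0021  0.0018]
in window [ 0.1108 -0.0013  0.0004]
in window [ 0.1094 -0.0006 -0.0013]
t 23.125 tcp [ 0.3877 -0.3138  0.1863] shift rows [-8.8584 22.6505 -4.5483] w 0.04327656505368933 F [ 0.4752 -0.1093 -3.4534]
yaw 95.78638876407891 z [-0. -0. -1.]
turn rows 3.98947115291092
```

>>> arm_command:
  rows:
    - [[0, 0, 0, 0, 0, 0, 0], [0, 0, 0, 0, 0, 0, 0], [0, 0, 0, 0, 0, 0, 0], [0, 0, 0, 0, 0, 0, 0], [0, 0, 0, 0, 0, 0, 0]]

```text
time_s: 23.75
ee_pos: [0.3877, -0.3138, 0.1863]
tool_rot: [-0.05, 0.999, -0.0, 0.0]
force: [-0.1, -0.2, -2.8]
width: 0.0436
grip_force: 61.8
```

Aim error is under 3 mm, distance 110 mm, and the scanner stayed still for over 2.5 s. Now I'll lift it and return it to the mat.

>>> arm_command:
  rows:
    - [[0, 0, -0.5, 0, 0, 0, 0], [0, 0, -0.8, 0, 0, 0, 0], [0, 0, -0.9, 0, 0, 0, 0], [0, 0, -0.9, 0, 0, 0, 0], [0, 0, -0.9, 0, 0, 0, 0], [0, 0, -0.55, 0, 0, 0, 0], [-0.19, 0.47, 0, 0, 0, 0, 0], [-0.38, 0.94, 0, 0, 0, 0, 0], [-0.38, 0.94, 0, 0, 0, 0, 0], [-0.38, 0.94, 0, 0, 0, 0, 0]]

```text
time_s: 25.0
ee_pos: [0.4124, -0.227, 0.2991]
tool_rot: [-0.051, 0.999, 0.001, -0.001]
force: [0.6, 0.3, -3.5]
width: 0.0436
grip_force: 61.9
```

>>> arm_command:
  rows:
    - [[-0.38, 0.94, 0, 0, 0, 0, 0], [-0.38, 0.94, 0, 0, 0, 0, 0], [-0.38, 0.94, 0, 0, 0, 0, 0], [-0.38, 0.94, 0, 0, 0, 0, 0], [-0.38, 0.94, 0, 0, 0, 0, 0], [-0.38, 0.94, 0, 0, 0, 0, 0], [-0.38, 0.94, 0, 0, 0, 0, 0], [-0.38, 0.94, 0, 0, 0, 0, 0], [-0.38, 0.94, 0, 0, 0, 0, 0], [-0.38, 0.94, 0, 0, 0, 0, 0]]

```text
time_s: 26.25
ee_pos: [0.4827, 0.0163, 0.2991]
tool_rot: [-0.051, 0.999, 0.0, -0.001]
force: [0.4, 1.0, -3.3]
width: 0.0433
grip_force: 61.9
```

>>> arm_command:
  rows:
    - [[-0.38, 0.94, 0, 0, 0, 0, 0], [-0.38, 0.94, 0, 0, 0, 0, 0], [-0.38, 0.94, 0, 0, 0, 0, 0], [-0.38, 0.94, 0, 0, 0, 0, 0], [-0.38, 0.94, 0, 0, 0, 0, 0], [-0.38, 0.94, 0, 0, 0, 0, 0], [-0.38, 0.94, 0, 0, 0, 0, 0], [-0.38, 0.94, 0, 0, 0, 0, 0], [-0.38, 0.94, 0, 0, 0, 0, 0], [-0.3, 0.8, 0, 0, 0, 0, 0]]

```text
time_s: 27.5
ee_pos: [0.5519, 0.2559, 0.299]
tool_rot: [-0.051, 0.999, -0.0, -0.001]
force: [0.2, 0.3, -4.0]
width: 0.0437
grip_force: 61.9
```

>>> arm_command:
  rows:
    - [[0, 0.2, 0, 0, 0, 1, 0], [0, 0, 0, 0, 0, 1, 0], [0, 0, 0, 0, 0, 1, 0], [0, 0, 0, 0, 0, 1, 0], [0, 0, 0, 0, 0, 0, 0], [0, 0, 0, 0, 0, 0, 0]]

```text
time_s: 28.25
ee_pos: [0.5518, 0.2596, 0.2998]
tool_rot: [0.109, 0.994, -0.0, -0.0]
force: [0.4, 0.6, -3.6]
width: 0.0433
grip_force: 62.2
```

```bash
python3 - <<'E'
from h import *
to([.5569,.2710,.0927],77.5)
E
```

```text
t 28.25 tcp [0.5518 0.2596 0.2998] shift rows [-0.1051  0.4911  8.2825] w 0.04328687136265302 F [ 0.3893  0.5551 -3.5693]
yaw 77.53284633725238 z [-0.0005 -0.0002 -1.    ]
turn rows 0.007165959153432322
```

>>> arm_command:
  rows:
    - [[-0.1, 0.49, 0.5, 0, 0, 0, 0], [0, 0, 0.9, 0, 0, 0, 0], [0, 0, 0.9, 0, 0, 0, 0], [0, 0, 0.9, 0, 0, 0, 0], [0, 0, 0.9, 0, 0, 0, 0], [0, 0, 0.9, 0, 0, 0, 0], [0, 0, 0.9, 0, 0, 0, 0], [0, 0, 0.9, 0, 0, 0, 0], [0, 0, 0.6, 0, 0, 0, 0], [0, 0, 0.4, 0, 0, 0, 0]]

```text
time_s: 29.5
ee_pos: [0.5568, 0.271, 0.1038]
tool_rot: [0.109, 0.994, -0.0, -0.0]
force: [-0.6, 1.1, -3.9]
width: 0.0435
grip_force: 62.2
```

>>> arm_command:
  rows:
    - [[0, 0, 0.15, 0, 0, 0, 0], [0, 0, 0.1, 0, 0, 0, 0], [0, 0, 0.1, 0, 0, 0, 0], [0, 0, 0, 0, 0, 0, 0]]

```text
time_s: 30.0
ee_pos: [0.5571, 0.2709, 0.0965]
tool_rot: [0.109, 0.994, 0.0, 0.0]
force: [-0.2, -0.0, -3.4]
width: 0.0433
grip_force: 62.2
```

>>> arm_command:
  rows:
    - [[0, 0, 0.07, 0, 0, 0, 0], [0, 0, 0.05, 0, 0, 0, 0], [0, 0, 0, 0, 0, 0, 0]]

```text
time_s: 30.38
ee_pos: [0.557, 0.2708, 0.0932]
tool_rot: [0.109, 0.994, -0.0, -0.0]
force: [-0.2, 0.8, -4.6]
width: 0.0432
grip_force: 62.2
```

>>> arm_command:
  rows:
    - [[0, 0, 0.04, 0, 0, 0, 0], [0, 0, 0, 0, 0, 0, 0]]

```text
time_s: 30.62
ee_pos: [0.5571, 0.2709, 0.0927]
tool_rot: [0.109, 0.994, 0.0, 0.0]
force: [-1.2, -0.1, 0.0]
width: 0.0436
grip_force: 61.9
```

The foot is on the mat (the load has left the wrist). I'll open and rise.

>>> arm_command:
  rows:
    - [[0, 0, 0, 0, 0, 0, 1], [0, 0, 0, 0, 0, 0, 1], [0, 0, 0, 0, 0, 0, 1], [0, 0, 0, 0, 0, 0, 1], [0, 0, -0.4, 0, 0, 0, 1], [0, 0, -0.8, 0, 0, 0, 1], [0, 0, -1, 0, 0, 0, 1], [0, 0, -1, 0, 0, 0, 1], [0, 0, -1, 0, 0, 0, 1], [0, 0, -1, 0, 0, 0, 1]]

```text
time_s: 31.88
ee_pos: [0.5571, 0.2709, 0.224]
tool_rot: [0.109, 0.994, 0.0, 0.0]
force: [-0.1, -0.1, 0.2]
width: 0.0854
grip_force: 0.0
```

>>> arm_command:
  rows:
    - [[0, 0, -1, 0, 0, 0, 1], [0, 0, -0.5, 0, 0, 0, 1], [0, 0, 0, 0, 0, 0, 1], [0, 0, 0, 0, 0, 0, 1]]

```text
time_s: 32.38
ee_pos: [0.5568, 0.2707, 0.2588]
tool_rot: [0.109, 0.994, -0.0, -0.001]
force: [-0.0, -0.4, 0.1]
width: 0.0854
grip_force: 0.0
```

```bash
python3 - <<'E'
from h import *
im=capture('wrist')[...,::-1];cv2.imwrite('pics/end.png',np.hstack([cv2.resize(im,(400,300)),cv2.resize(capture('side')[...,::-1],(400,300))]))
E
```

```text
(no output)
```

View pics/end.png

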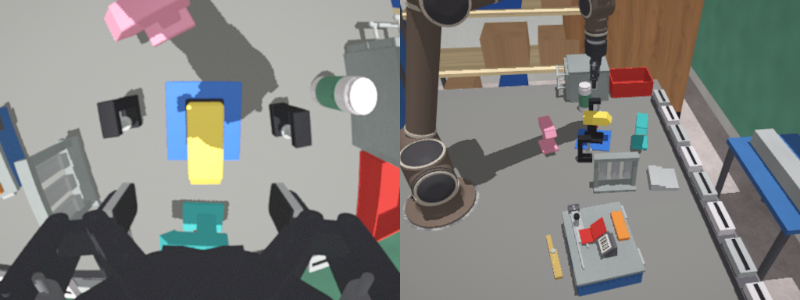

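The scanner stands upright on the mat (wrist px about (205,140)), the gripper is clear of it, and the bolt is home with the label exposed.

```bash
python3 -c "
from station import *
print(job_done())"
```

```text
the job is handed in; nothing more can be done
None
```

I pushed the bolt fully home, held the scanner still for over 2.5 s about 11 cm from the label and square on, stood it back upright on the middle of its mat, and handed the job in at about 32 s; no verdict came back.

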